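# Rotate the stock: old bearing tin forward, new one behind

## Robot

A 6-joint arm with a two-finger parallel gripper is mounted at the origin on the work surface. World frame = base frame: x ahead of the robot, y to its left, z up, the work surface at z = 0. Lengths are in mm, angles in rad, forces in N, time in s.
With the tool pointing down it reaches from about 275 to 825 mm from the base axis. Payload 5.2 kg.
Tool frame: the origin (TCP) lies at the very end of the fingers, on their centre line; the grasp point (between the pads) lies 19 mm behind it; z points along the fingers, y is the line along which they close (so a half turn about z gives the same grasp; the last joint's range is limited). The gripper opens to 93 mm and grips with 3 to 60 N. Pads are 15 mm wide; open, the fingers measure 128 mm over their backs; the gripper's body (75 mm by 188 mm) begins 65 mm behind the grasp point.
Start: joints at [-1.549, 0.259, 1.535, -0, 1.348, -0.203], TCP at [122.622, -536.161, 218.653] pointing down, gripper open.
Joint ranges: [-3.14, 3.14], [-0.91, 2.08], [0.19, 2.58], [-1.22, 4.36], [0.22, 2.71], [-3.12, 3.12]. Speed limits (rad/s): [2.57, 2.57, 3.14, 3.14, 3.14, 3.14].

## Interface

Orientations are given as a 3x3 rotation matrix whose columns are the frame's x, y, z axes.
In Python, from workcell import bot gives the robot as it stands. The module is installed in compiled form; this text tells all that it offers.
- The arm moves only by the tool apply_moves, never from a script. Its argument "commands" is a list that holds one entry, the list of rows, each a list of 7 numbers: the closure, from 0 (fully open) to 1 (shut), then the shift along the tool's x, y, z in m, then the turn, a rotation vector about the tool's x, y, z in degrees. A call has 1 to 12 rows; each row shifts and turns the commanded pose from where the row before left it, along the tool's axes as they then stand; what a row does not reach is not made up. A row lasts 1/12 s, in which the tool goes at most 41.7 mm and 7.16 degrees, less where a joint would pass 70% of its speed; a pose out of reach is approached as far as the arm can. A call is refused whole if a number of a shift passes 0.0417 or a number of a turn 7.16, either way. A call with a gripper value outside its range is refused whole. The fingers move at their own pace and stop on an object; "grip_force" is the grip in N (left out, the last holds). Time passes only in rows, so rows that do not move let the fingers close. It gives the time, the measured TCP pose, the force, the opening and the grip force at its end, in the units of the state.
- bot.get_state(): the state, without advancing time (a new reading comes with each control period).
- bot.camera(name): name is "side" or "top" or "wrist"; returns a dict with "img" (400x640x3 uint8, blue, green, red), "fx", "fy", "cx", "cy" (pixels), "eye" and "attitude" of the camera in the world. Camera axes: x right, y down, z forward; pixel columns grow to the right and rows downward; lengths in mm; the calibration is good to about 2 mm. A picture is of the moment at which its call begins. There is no depth.
- bot.finish_job(): hands the job in; it is judged then, once.
The state is a dict: "clock": time; "joints": joint angles; "joint_velocities": joint speeds; "joint_torque": joint torques, N m; "ee_pos": TCP position; "orientation": TCP orientation; "wrist_force": force on the tool from outside, world axes, zero at the start; "ft_torque": the same for the moment, N m; "width": opening from 0.0 (shut) to 1.0 (fully open); "grasp_force": force on a finger pad.
Only numpy, scipy, OpenCV 4.12 (cv2) and the standard library are available. Lean on these libraries where they do the work, as an engineer would, in place of code of your own. Each camera call takes 0.05 s, during which the arm holds its last target. There are 200 camera calls.

## Task

Restock the orange row of the bearing rack: first bring the older orange-lidded tin (black dot on its lid) straight forward in its own row until it stands just behind the yellow front lip, then take the new plain orange-lidded tin from the table and stand it in the same row close behind the old one, leaving less than a finger's width between them. Leave both tins upright and let go of, and do not disturb the blue-lidded tin in the rack's other row.

Things in the scene. Friction and masses are not known exactly. Their poses are not given: they have to be found in the camera images.
- rack: Fixed stock rack, 188 mm (x) by 172 mm (y), origin on its underside midway between the end lips, z up. Its -x end is the front: yellow lip, roughly facing the robot. White floor 6 mm above the table. Two rows along x, centred at y = +50 and -50 mm, each 60 mm wide, inside x = -85 to +85 mm; 40 mm wide divider between. Rails, divider and end lips are all low: tops 16 mm above the table.
- old_tin: The older tin: rigid closed aluminium cylinder, orange lid with a 20 mm black dot on top. Diameter 44 mm, 60 mm tall (lid: top 16 mm), about 150 g. Origin at the centre of its underside, z up. At first it stands in the rear half of either one of the rack's rows; that is the orange row.
- new_tin: The new tin: same size (diameter 44 mm, 60 mm tall, about 150 g, origin at the centre of its underside, z up), plain orange lid, no dot. At first it stands on the open table left or right of the rack; a look-alike with a blue lid stands on the other side.
- rack_blue_tin: Blue-lidded tin, same size (44 mm diameter, 60 mm tall), origin at the centre of its underside, standing in the rear half of the rack's other row. It is to be left where it stands.
Mind the look-alikes: they are no part of the job. Leave any turquoise look-alike of the new_tin alone.

How it is judged (in metres and radians):
On the way:
1. the old tin stands at the front of its own row before the new tin comes into the rack (x of old_tin in the frame of rack between -0.07 and -0.045 m and z of old_tin in the frame of rack between 0.002 and 0.01 m and angle between old_tin's own z axis and vertical below 0.12 rad and ((y of old_tin in the frame of rack between 0.035 and 0.065 m and y of rack_blue_tin in the frame of rack below 0 m) or (y of old_tin in the frame of rack between -0.065 and -0.035 m and y of rack_blue_tin in the frame of rack above 0 m)) and horizontal distance between new_tin and rack above 0.14 m), for 0.2 s.
At the end, for the whole second after the job is handed in: The old tin stands upright on the rack floor at the front of its own row, at most 18 mm behind the yellow lip; the new tin stands upright on the rack floor behind it in the same row with a gap of at most 20 mm; both are at rest and the blue tin in the other row is within 15 mm of where it was (x of old_tin in the frame of rack between -0.07 and -0.045 m and z of old_tin in the frame of rack between 0.002 and 0.01 m and angle between each of old_tin, new_tin's own z axis and vertical below 0.12 rad and z of new_tin in the frame of rack between 0.002 and 0.01 m and ((y of old_tin in the frame of rack between 0.035 and 0.065 m and y of new_tin in the frame of rack between 0.035 and 0.065 m and y of rack_blue_tin in the frame of rack below 0 m) or (y of old_tin in the frame of rack between -0.065 and -0.035 m and y of new_tin in the frame of rack between -0.065 and -0.035 m and y of rack_blue_tin in the frame of rack above 0 m)) and x of new_tin in the frame of rack above -0.03 m and horizontal distance between old_tin and new_tin below 0.064 m and linear speed of each of old_tin, new_tin below 0.02 m/s and distance of rack_blue_tin from where it was at the start of the episode below 0.015 m); the robot touches nothing.
It fails at once if the blue tin in the rack's other row is moved by more than 15 mm (distance of rack_blue_tin from where it was at the start of the episode above 0.015 m).
It also fails if it takes over 54 s, if anything falls off the work surface, if the arm or the gripper's body presses on something with over 40 N, if the wrist force passes 120 N, or if a joint passes its speed limit or range.

## Working session

There is one attempt and no reset: what is moved stays moved. The work goes in short steps, Python scripts to look and compute and a tool call to move; the robot and the scene stay as the last step left them, time stands still between calls to the robot, and variables do not carry over. Pictures are saved under pics/ and viewed, at most 10 in all, crops included, and the job is handed in when it is done.

Besides the shell and the picture viewer there is one more tool, called after "Call:" in YAML: its name, and indented under it one key for each argument. apply_moves: Moves the arm, as the interface text tells. Its arguments: {"type":"object","properties":{"commands":{"type":"array","items":{"type":"array","items":{"type":"array","items":{"type":"number"}}}},"grip_force":{"type":"number"}},"required":["commands"]}

```bash
mkdir -p pics; python3 - <<'E'
from workcell import bot
import cv2,numpy as np
s=bot.get_state()
print(s['clock'],s['ee_pos'],np.round(s['orientation'],3),s['width'])
c=bot.camera('top');cv2.imwrite('pics/top0.png',c['img'])
print({k:np.round(c[k],3) for k in c if k!='img'})
E
```

```text
0.0 [ 122.60118492 -535.62596287  217.85044075] [[ 0.975  0.223 -0.   ]
 [ 0.223 -0.975  0.002]
 [ 0.    -0.002 -1.   ]] 1.0024381706132057
{'fx': np.float64(514.057), 'fy': np.float64(514.057), 'cx': np.float64(320.716), 'cy': np.float64(197.097), 'eye': array([ 458.894,   -6.97 , 1219.353]), 'attitude': array([[-0.016, -0.997,  0.08 ],
       [-1.   ,  0.017,  0.006],
       [-0.008, -0.08 , -0.997]])}
```

View pics/top0.png

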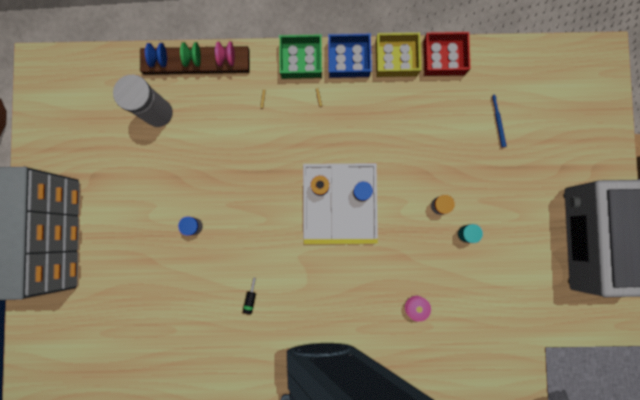

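The top view shows the rack at about (340,205) with its yellow lip at row 242. The old tin is in the left row at (320,185), the rack's blue tin at (363,191). The new orange tin is right of the rack at (444,205), with a turquoise tin close by at (471,234).

```bash
cat > h.py <<'E'
import cv2,numpy as np
from workcell import bot
def ray(c,uv,z):
    d=np.array(c['attitude'])@np.array([(uv[0]-c['cx'])/c['fx'],(uv[1]-c['cy'])/c['fy'],1])
    e=np.array(c['eye']); return (e+d*(z-e[2])/d[2])[:2]
def blobs(c,lo,hi,amin=60):
    m=cv2.inRange(cv2.cvtColor(c['img'],cv2.COLOR_BGR2HSV),lo,hi)
    m=cv2.morphologyEx(m,cv2.MORPH_CLOSE,np.ones((3,3)))
    return [k for k in cv2.findContours(m,cv2.RETR_EXTERNAL,cv2.CHAIN_APPROX_NONE)[0] if cv2.contourArea(k)>amin]
E
python3 - <<'E'
from h import *
c=bot.camera('top')
for n,lo,hi in [('orange',(8,150,120),(18,255,255)),('blue',(105,150,80),(125,255,255)),('turq',(82,120,80),(98,255,255)),('yellow',(22,180,120),(32,255,255)),('white',(0,0,120),(179,45,255))]:
    for k in blobs(c,lo,hi):
        r=cv2.minAreaRect(k)
        (u,v)=r[0]
        if not(180<u<500 and 150<v<330):continue
        print(n,np.round(r[0],1),np.round(r[1],1),round(r[2],1),'z66',ray(c,r[0],66).round(),'z60',ray(c,r[0],60).round(),
          [ray(c,p,16).round().tolist() for p in cv2.boxPoints(r)] if n in('yellow','white') else '')
i=c['img'][150:260,290:510];cv2.imwrite('pics/c.png',cv2.resize(i,None,fx=3.6,fy=3.6,interpolation=cv2.INTER_CUBIC))
E
```

```text
orange [444.5 204.5] [17. 17.] 90.0 z66 [ 531. -277.] z60 [ 531. -278.] 
orange [319.5 185. ] [16. 15.] 90.0 z66 [579.   3.] z60 [580.   3.] 
blue [188.5 225.5] [15. 17.] 90.0 z66 [493. 298.] z60 [493. 300.] 
blue [362.5 190.5] [15.6 17. ] 45.0 z66 [565. -94.] z60 [566. -94.] 
turq [472. 233.] [16. 18.] 90.0 z66 [ 466. -336.] z60 [ 466. -338.] 
white [340.  200.5] [75. 74.] 90.0 z66 [543. -43.] z60 [544. -43.] [[637.0, 41.0], [634.0, -133.0], [458.0, -129.0], [461.0, 44.0]]
```

View pics/c.png

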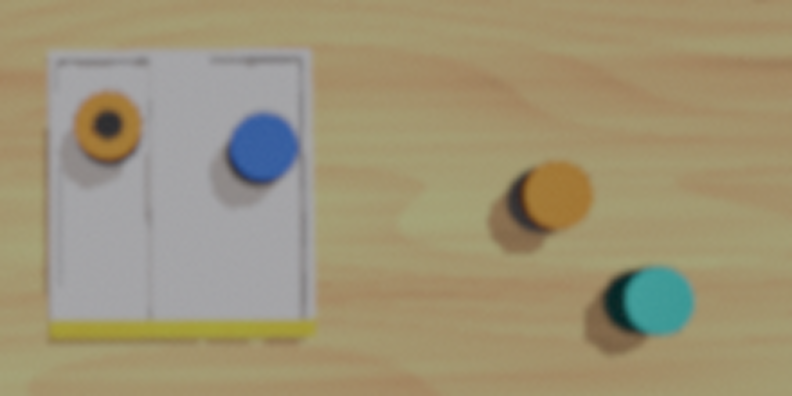

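Call:
apply_moves:
  commands:
    - [[0,0,0,0,0,0,6.95],[0,0,0,0,0,0,6.95],[0,0.0204,-0.0248,0,0,0,0],[0,0.0204,-0.0248,0,0,0,0],[0,0.0204,-0.0248,0,0,0,0],[0,0.0204,-0.0248,0,0,0,0],[0,0.0204,-0.0248,0,0,0,0],[0,0.0204,-0.0248,0,0,0,0],[0,0.0204,-0.0248,0,0,0,0],[0,0.0204,-0.0248,0,0,0,0],[0,0.0204,-0.0248,0,0,0,0],[0,0.0204,-0.0248,0,0,0,0]]
  grip_force: 20

```text
clock: 1.1
ee_pos: [331.6, -290.3, 218.4]
orientation: [[1.0, -0.018, -0.0], [-0.018, -1.0, 0.0], [-0.0, -0.0, -1.0]]
wrist_force: [0.4, -0.5, 0.3]
width: 1.001
grasp_force: 0.0
```

Call:
apply_moves:
  commands:
    - [[0,0.0204,-0.0248,0,0,0,0],[0,0.0204,-0.0248,0,0,0,0],[0,0.0204,-0.0248,0,0,0,0],[0,0.0204,-0.0248,0,0,0,0],[0,0.0204,-0.0248,0,0,0,0],[0,0.0204,-0.0248,0,0,0,0],[0,0.0204,-0.0248,0,0,0,0],[0,0.0204,-0.0248,0,0,0,0],[0,0.0204,-0.0248,0,0,0,0],[0,0.0204,-0.0248,0,0,0,0],[0,0.0204,-0.0248,0,0,0,0],[0,0.0204,-0.0248,0,0,0,0]]

```text
clock: 2.1
ee_pos: [581.6, 2.9, 218.1]
orientation: [[1.0, -0.018, -0.001], [-0.018, -1.0, 0.0], [-0.001, -0.0, -1.0]]
wrist_force: [0.0, -0.5, 0.2]
width: 1.002
grasp_force: 0.0
```

Call:
apply_moves:
  commands:
    - [[0,0,0,0,0,0,0],[0,0,0,0,0,0,0],[0,0,0,0,0,0,0]]

```text
clock: 2.35
ee_pos: [580.4, 1.2, 218.0]
orientation: [[1.0, -0.017, -0.002], [-0.017, -1.0, -0.0], [-0.002, 0.0, -1.0]]
wrist_force: [-0.8, -0.5, 0.5]
width: 0.999
grasp_force: 0.0
```

```bash
python3 - <<'E'
from h import *
s=bot.get_state();print(s['clock'],np.round(s['ee_pos'],1),np.round(s['orientation'],3),s['wrist_force'])
c=bot.camera('wrist');cv2.imwrite('pics/w1.png',c['img']);print({k:np.round(c[k],3) for k in c if k!='img'})
for n,lo,hi in [('orange',(8,150,100),(18,255,255)),('blue',(105,150,80),(125,255,255))]:
    for k in blobs(c,lo,hi,300):
        p=cv2.minEnclosingCircle(k);print(n,np.round(p[0]),p[1],ray(c,p[0],66).round(1))
for k in blobs(c,(22,150,100),(34,255,255),300):
    r=cv2.minAreaRect(k);print('yel',r,[ray(c,p,16).round(1).tolist() for p in cv2.boxPoints(r)])
E
```

```text
2.35 [580.4   1.2 218. ] [[ 1.    -0.017 -0.002]
 [-0.017 -1.    -0.   ]
 [-0.002  0.    -1.   ]] [-0.75748963 -0.54863744  0.45753054]
{'fx': np.float64(343.531), 'fy': np.float64(343.531), 'cx': np.float64(323.262), 'cy': np.float64(201.832), 'eye': array([6.51951e+02, 2.69000e-01, 3.83788e+02]), 'attitude': array([[-0.018, -0.966, -0.257],
       [-1.   ,  0.017,  0.005],
       [-0.   ,  0.257, -0.967]])}
orange [603. 229.] 23.324050903320312 [ 535.2 -271.1]
orange [320. 187.] 22.38210105895996 [581.8   4.9]
blue [422. 202.] 21.92041015625 [566.2 -92.1]
yel ((356.5, 284.5), (9.0, 135.0), 90.0) [[459.7, 44.2], [456.9, -114.9], [445.1, -115.6], [448.0, 44.7]]
```

View pics/w1.png

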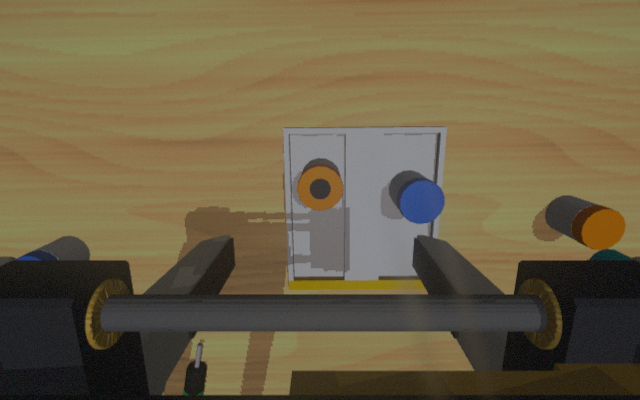

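The wrist view confirms the old tin (dark dot) at (320,187), centred between the fingers. The blue tin is clear of them at (422,202), and the lip is at row 285. I'll descend and grip.

Call:
apply_moves:
  commands:
    - [[0.2,0.0005,-0.0025,0.024,0,0,0],[0.2,0,0,0.024,0,0,0],[0.2,0,0,0.024,0,0,0],[0.2,0,0,0.024,0,0,0],[0.2,0,0,0.024,0,0,0],[0.2,0,0,0.024,0,0,0],[0.2,0,0,0.024,0,0,0],[0.2,0,0,0.012,0,0,0],[0.2,0,0,0.011,0,0,0],[0.2,0,0,0,0,0,0],[0.2,0,0,0,0,0,0]]

```text
clock: 3.32
ee_pos: [581.3, 3.1, 27.8]
orientation: [[1.0, -0.019, -0.0], [-0.019, -1.0, -0.0], [-0.0, 0.0, -1.0]]
wrist_force: [-0.2, 0.2, 1.1]
width: 0.8
grasp_force: 0.0
```

Call:
apply_moves:
  commands:
    - [[0.7,0,0,0,0,0,0],[0.7,0,0,0,0,0,0],[0.7,0,0,0,0,0,0],[0.7,0,0,0,0,0,0],[0.7,0,0,0,0,0,0],[0.7,0,0,0,0,0,0]]
  grip_force: 20

```text
clock: 3.82
ee_pos: [581.9, 3.9, 28.1]
orientation: [[1.0, -0.018, 0.001], [-0.018, -1.0, -0.0], [0.001, 0.0, -1.0]]
wrist_force: [-0.9, 0.7, 2.4]
width: 0.467
grasp_force: 20.0
```

Call:
apply_moves:
  commands:
    - [[0.7,0,0,-0.003,0,0,0],[0.7,-0.006,0,0,0,0,0],[0.7,-0.012,0,0,0,0,0],[0.7,-0.012,0,0,0,0,0],[0.7,-0.012,0,0,0,0,0],[0.7,-0.012,0,0,0,0,0],[0.7,-0.012,0,0,0,0,0],[0.7,-0.012,0,0,0,0,0],[0.7,-0.012,0,0,0,0,0],[0.7,-0.006,0,0,0,0,0],[0.7,0,0,0,0,0,0],[0.7,0,0,0.003,0,0,0]]

```text
clock: 4.82
ee_pos: [486.2, 5.4, 28.1]
orientation: [[1.0, -0.018, 0.002], [-0.018, -1.0, -0.0], [0.002, 0.0, -1.0]]
wrist_force: [1.6, 0.4, 0.7]
width: 0.471
grasp_force: 20.0
```

Call:
apply_moves:
  commands:
    - [[0.7,0,0,0,0,0,0],[0.7,0,0,0,0,0,0],[0.2,0,0,0,0,0,0],[0.2,0,0,0,0,0,0],[0.2,0,0,0,0,0,0],[0.2,0,0,0,0,0,0]]

```text
clock: 5.32
ee_pos: [486.0, 5.5, 27.6]
orientation: [[1.0, -0.018, 0.0], [-0.018, -1.0, -0.0], [0.0, 0.0, -1.0]]
wrist_force: [-0.2, 0.5, -0.2]
width: 0.706
grasp_force: 0.0
```

```bash
cat > look.py <<'E'
from h import *
import sys
c=bot.camera('wrist');cv2.imwrite(sys.argv[1],c['img'])
for n,lo,hi in [('orange',(8,150,80),(18,255,255)),('blue',(105,150,60),(125,255,255)),('turq',(82,120,60),(98,255,255)),('dot',(0,0,0),(0,0,0))]:
    for k in blobs(c,lo,hi,300):
        p=cv2.minEnclosingCircle(k);print(n,np.round(p[0]),round(p[1],1),'z66',ray(c,p[0],66).round(1),'z60',ray(c,p[0],60).round(1))
E
python3 look.py pics/w2.png
```

```text
orange [324. 285.] 52.1 z66 [488.4   5.7] z60 [485.2   5.8]
blue [599.  80.] 69.6 z66 [566.  -92.4] z60 [566.4 -97. ]
```

View pics/w2.png

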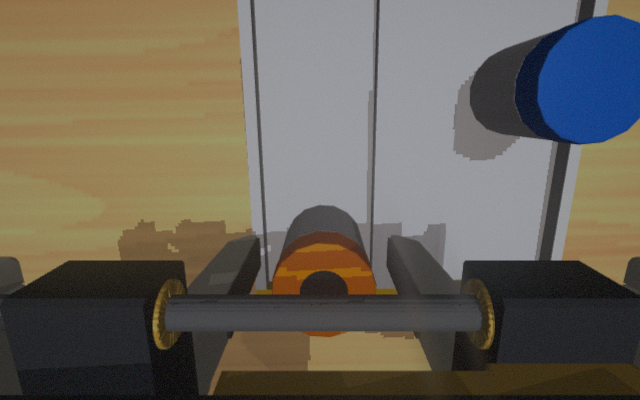

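The old tin at (324,285) stands just behind the lip, upright and released. The blue tin at (600,80) hasn't moved. I'll lift away and go to the new tin.

Call:
apply_moves:
  commands:
    - [[0.2,0,0,0,0,0,0],[0.2,0,0,-0.01,0,0,0],[0.2,0,0,-0.025,0,0,0],[0.2,0,0,-0.035,0,0,0],[0.2,0,0,-0.035,0,0,0],[0.2,0,0,-0.035,0,0,0],[0.2,0,0,-0.03,0,0,0],[0.2,0,0,0,0,0,0]]

```text
clock: 6.03
ee_pos: [489.2, 4.9, 204.9]
orientation: [[1.0, -0.018, 0.012], [-0.018, -1.0, -0.003], [0.012, 0.002, -1.0]]
wrist_force: [1.0, -0.3, 0.3]
width: 0.799
grasp_force: 0.0
```

Call:
apply_moves:
  commands:
    - [[0,0.005,0.028,0,0,0,0],[0,0.005,0.028,0,0,0,0],[0,0.005,0.028,0,0,0,0],[0,0.005,0.028,0,0,0,0],[0,0.005,0.028,0,0,0,0],[0,0.005,0.028,0,0,0,0],[0,0.005,0.028,0,0,0,0],[0,0.005,0.028,0,0,0,0],[0,0.005,0.028,0,0,0,0],[0,0.005,0.028,0,0,0,0],[0,0,0,0,0,0,0],[0,0,0,0,0,0,0]]

```text
clock: 7.03
ee_pos: [530.2, -276.4, 197.0]
orientation: [[1.0, -0.02, -0.001], [-0.02, -1.0, 0.001], [-0.001, -0.001, -1.0]]
wrist_force: [0.1, -0.1, 0.1]
width: 1.001
grasp_force: 0.0
```

```bash
python3 look.py pics/w3.png; python3 - <<'E'
from h import *
s=bot.get_state();print(s['clock'],np.round(s['ee_pos'],1))
c=bot.camera('top')
for n,lo,hi in [('orange',(8,150,80),(18,255,255)),('blue',(105,150,80),(125,255,255))]:
    for k in blobs(c,lo,hi):
        p=cv2.minEnclosingCircle(k);print(n,p[0],ray(c,p[0],66).round(1))
E
```

```text
orange [ 23. 243.] 25.6 z66 [489.9   2.1] z60 [487.6   7.8]
orange [324. 189.] 24.3 z66 [ 535.1 -276.9] z60 [ 533.8 -276.9]
blue [112. 158.] 26.0 z66 [566.2 -93.5] z60 [565.5 -89.7]
blue [486.  16.] 17.4 z66 [ 670.4 -406.1] z60 [ 671.8 -408.7]
turq [389. 257.] 22.2 z66 [ 469.  -335.9] z60 [ 466.3 -337.1]
7.0833 [ 530.1 -275.2  197.1]
orange (38.0, 273.0) [392.5 634.9]
orange (39.5, 232.0) [483.9 634. ]
orange (40.5, 191.0) [576.5 634.3]
orange (208.0, 59.55555725097656) [874.2 255.1]
orange (175.22727966308594, 59.318180084228516) [876.2 330.8]
orange (241.5, 52.16666793823242) [890.2 177.7]
blue (188.4447784423828, 225.8435516357422) [492.2 298.6]
blue (362.4707946777344, 190.8065643310547) [564.5 -93.7]
blue (154.5, 53.70000076293945) [890.5 378.8]
blue (349.0384521484375, 53.5) [882.3 -70. ]
```

View pics/w3.png

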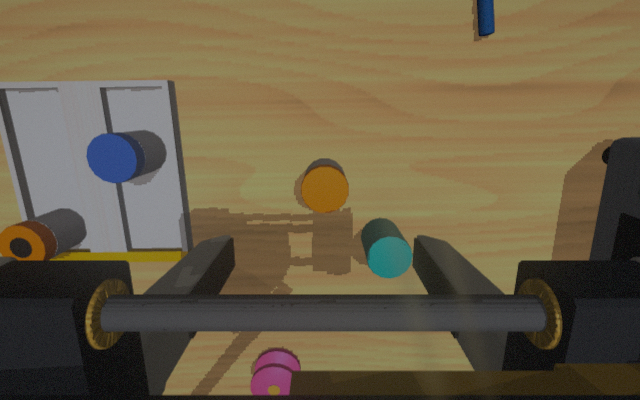

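The new tin at (324,189) is upright, ahead of the fingers and well clear of the turquoise one at (389,257). The old tin (25,243) and the rack's blue tin (115,158) are in place. I'll descend on the new tin.

Call:
apply_moves:
  commands:
    - [[0.2,0.0025,0.0015,0.02,0,0,0],[0.2,0,0,0.022,0,0,0],[0.2,0,0,0.022,0,0,0],[0.2,0,0,0.022,0,0,0],[0.2,0,0,0.022,0,0,0],[0.2,0,0,0.022,0,0,0],[0.2,0,0,0.022,0,0,0],[0.2,0,0,0.012,0,0,0],[0.2,0,0,0.011,0,0,0],[0.2,0,0,0,0,0,0],[0.2,0,0,0,0,0,0]]

```text
clock: 8.05
ee_pos: [533.3, -276.4, 22.9]
orientation: [[1.0, -0.017, -0.0], [-0.017, -1.0, 0.0], [-0.0, -0.0, -1.0]]
wrist_force: [-0.5, -0.4, 0.3]
width: 0.798
grasp_force: 0.0
```

Call:
apply_moves:
  commands:
    - [[0.7,0,0,0,0,0,0],[0.7,0,0,0,0,0,0],[0.7,0,0,0,0,0,0],[0.7,0,0,0,0,0,0],[0.7,0,0,0,0,0,0],[0.7,0,0,0,0,0,0]]
  grip_force: 20

```text
clock: 8.55
ee_pos: [533.3, -277.1, 23.1]
orientation: [[1.0, -0.018, 0.001], [-0.018, -1.0, -0.001], [0.001, 0.001, -1.0]]
wrist_force: [-0.6, 0.2, 1.8]
width: 0.472
grasp_force: 20.0
```

```bash
python3 look.py pics/w4.png
```

```text
orange [324. 281.] 51.8 z66 [ 539.7 -277. ] z60 [ 536.5 -276.9]
```

Call:
apply_moves:
  commands:
    - [[0.7,0,0,-0.01,0,0,0],[0.7,0,0,-0.02,0,0,0],[0.7,0,0,-0.03,0,0,0],[0.7,0,0,-0.03,0,0,0],[0.7,0,0,-0.02,0,0,0],[0.7,0,0,0,0,0,0]]

```text
clock: 9.1
ee_pos: [535.5, -278.6, 138.3]
orientation: [[1.0, -0.018, 0.007], [-0.018, -1.0, -0.006], [0.007, 0.005, -1.0]]
wrist_force: [0.7, -0.7, -0.2]
width: 0.47
grasp_force: 20.0
```

Call:
apply_moves:
  commands:
    - [[0.7,0,-0.0155,0,0,0,0],[0.7,0,-0.028,0,0,0,0],[0.7,0,-0.028,0,0,0,0],[0.7,0,-0.028,0,0,0,0],[0.7,0,-0.028,0,0,0,0],[0.7,0,-0.028,0,0,0,0],[0.7,0,-0.028,0,0,0,0],[0.7,0,-0.028,0,0,0,0],[0.7,0,-0.028,0,0,0,0],[0.7,0,-0.028,0,0,0,0],[0.7,0,-0.014,0,0,0,0],[0.7,0,0,0,0,0,0]]

```text
clock: 10.1
ee_pos: [535.8, 8.8, 130.8]
orientation: [[1.0, -0.014, -0.004], [-0.014, -1.0, 0.002], [-0.004, -0.002, -1.0]]
wrist_force: [0.2, 0.2, -0.9]
width: 0.472
grasp_force: 20.0
```

Call:
apply_moves:
  commands:
    - [[0.7,0,0,0,0,0,0],[0.7,0,0,0,0,0,0],[0.7,0,0,0,0,0,0]]

```text
clock: 10.35
ee_pos: [537.7, 3.9, 132.1]
orientation: [[1.0, -0.019, -0.001], [-0.019, -1.0, -0.0], [-0.001, 0.0, -1.0]]
wrist_force: [0.1, 0.9, -1.2]
width: 0.468
grasp_force: 20.0
```

```bash
python3 - <<'E'
from h import *
print(np.round(bot.get_state()['ee_pos'],1))
c=bot.camera('side');cv2.imwrite('pics/s1.png',c['img'])
c=bot.camera('wrist');cv2.imwrite('pics/w5.png',c['img'])
E
```

```text
[537.7   3.9 132.1]
```

View pics/s1.png

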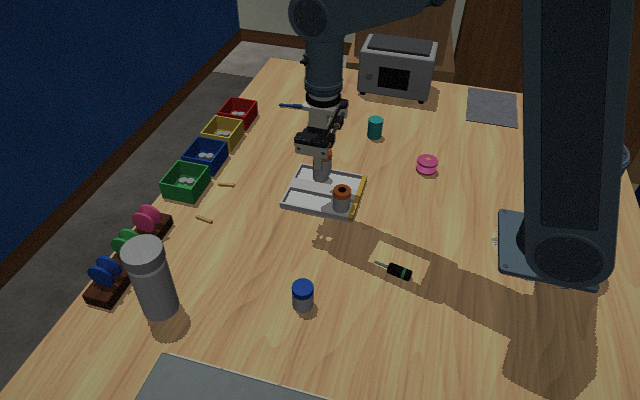

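The side view shows the old tin upright by the lip at (342,197) and the new tin held above the row behind it at (322,170). I'll lower it with a 1.5 mm backward trim.

Call:
apply_moves:
  commands:
    - [[0.7,0.0015,-0.0005,0.01,0,0,0],[0.7,0,0,0.018,0,0,0],[0.7,0,0,0.018,0,0,0],[0.7,0,0,0.018,0,0,0],[0.7,0,0,0.015,0,0,0],[0.7,0,0,0.01,0,0,0],[0.7,0,0,0.006,0,0,0],[0.7,0,0,0.004,0,0,0],[0.7,0,0,0.002,0,0,0],[0.7,0,0,0.001,0,0,0],[0.7,0,0,0,0,0,0],[0.7,0,0,0,0,0,0]]

```text
clock: 11.45
ee_pos: [540.2, 5.0, 31.3]
orientation: [[1.0, -0.018, 0.001], [-0.018, -1.0, -0.0], [0.001, 0.0, -1.0]]
wrist_force: [0.5, 0.3, -1.0]
width: 0.471
grasp_force: 20.0
```

Call:
apply_moves:
  commands:
    - [[0.7,0,0,0.0012,0,0,0],[0.7,0,0,0.0012,0,0,0],[0.7,0,0,0,0,0,0],[0.7,0,0,0,0,0,0]]

```text
clock: 11.78
ee_pos: [540.2, 5.0, 29.1]
orientation: [[1.0, -0.018, 0.001], [-0.018, -1.0, -0.0], [0.001, 0.0, -1.0]]
wrist_force: [-1.2, -0.2, 6.6]
width: 0.467
grasp_force: 20.0
```

Call:
apply_moves:
  commands:
    - [[0.2,0,0,0,0,0,0],[0.2,0,0,0,0,0,0],[0.2,0,0,0,0,0,0],[0.2,0,0,0,0,0,0],[0.2,0,0,0,0,0,0],[0.2,0,0,-0.006,0,0,0],[0.2,0,0,-0.02,0,0,0],[0.2,0,0,-0.03,0,0,0],[0.2,0,0,-0.03,0,0,0],[0.2,0,0,-0.03,0,0,0],[0.2,0,0,-0.03,0,0,0],[0.2,0,0,-0.03,0,0,0]]

```text
clock: 12.78
ee_pos: [539.3, 5.2, 206.2]
orientation: [[1.0, -0.018, 0.0], [-0.018, -1.0, 0.0], [0.0, -0.0, -1.0]]
wrist_force: [-0.1, -0.7, 0.3]
width: 0.8
grasp_force: 0.0
```

Call:
apply_moves:
  commands:
    - [[0.2,0,0,0,0,0,0],[0.2,0,0,0,0,0,0],[0.2,0,0,0,0,0,0]]

```text
clock: 13.03
ee_pos: [539.2, 5.2, 204.0]
orientation: [[1.0, -0.018, -0.0], [-0.018, -1.0, 0.0], [-0.0, -0.0, -1.0]]
wrist_force: [-0.4, -0.6, -0.9]
width: 0.796
grasp_force: 0.0
```

```bash
python3 look.py pics/w6.png; python3 -c "
from h import *
c=bot.camera('side');cv2.imwrite('pics/s2.png',cv2.resize(c['img'][130:250,240:400],None,fx=4,fy=4))"
```

```text
orange [324. 248.] 23.0 z66 [484.8   6.1] z60 [482.3   6.2]
orange [323. 191.] 23.4 z66 [540.5   5.5] z60 [539.1   5.5]
blue [ 16. 241.] 23.3 z66 [497.4 296.4] z60 [495.2 302.2]
blue [433. 160.] 24.3 z66 [566.5 -91.9] z60 [565.7 -93.8]
```

View pics/w6.png

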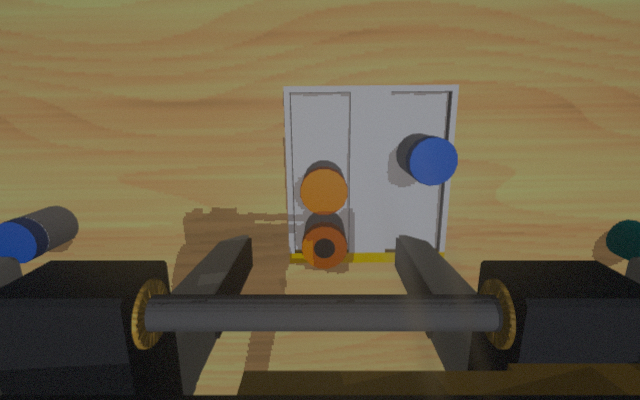

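View pics/s2.png

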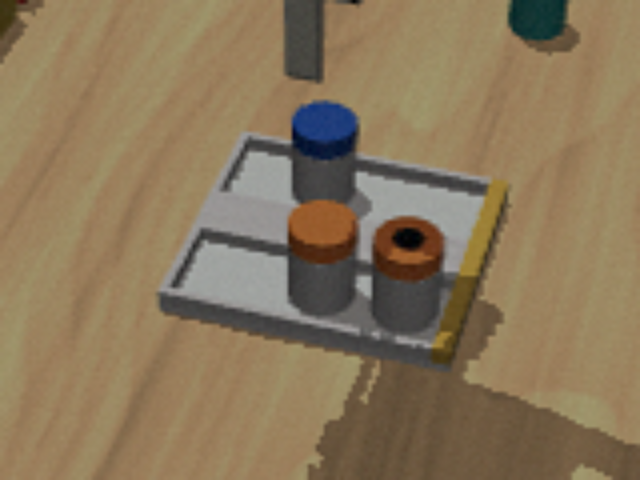

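The new tin (323,191) stands upright about 10 mm behind the old one (324,248). The old tin is close behind the lip, and the blue tin (433,160) is unmoved.

```bash
python3 -c "
from workcell import bot
print(bot.finish_job())"
```

```text
the job is handed in; nothing more can be done
None
```

I handed the job in: the old orange tin stands just behind the yellow lip, the new one stands about 12 mm behind it in the same row, and the rack's blue tin was not moved; no verdict came back.

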